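# Shut the cold-water stopcock in the bench box

## Task

The bench tap is due for a new washer: with the fingertips, slide the loose cover of the stopcock box all the way across, off the valves and over the meters, then push the blue valve lever round until it is fully shut. Only slide the cover in its tracks, never lift it or tip it out; leave it across over the meters, leave the red lever open as it is, and do not disturb the other things on the bench.

Things in the scene. Friction and masses are not known exactly. Their poses are not given: they have to be found in the camera images.
- box: Grey stopcock and meter box fixed on the steel bench, 268 mm (x, depth) by 330 mm (y, length) by 93 mm tall, open above. Origin: centre of its underside, on the bench; z up. Valve bay: its -y half; meter bay: its +y half; each 240 mm in x by 156 mm in y inside. Two copper pipes run along y through both bays and turn down into the bench 55 mm beyond each end.
- valve_bay (a point): Middle of the open top of the valve bay, in the box's frame at (0, -80, 85) mm: where the cover's origin is when the bay is fully covered. The box's front and back walls end in level ledges 85 mm above the bench, on which the cover slides along y between guide lips 93 mm high (2 mm play each side). End stops at both ends are 91 mm high. Axes as the box's.
- meter_bay (a point): Middle of the open top of the meter bay, in the box's frame at (0, +80, 85) mm: where the cover's origin is when it is slid fully across, against the end stop. The bay holds two round brass water meters, their tops 76 mm above the bench. Axes as the box's.
- cover: Loose bare-metal plate, 256 mm (x) by 160 mm (y) by 4 mm, about 0.5 kg, lying on the ledges parallel to the box. Origin: centre of its underside, 85 mm above the bench. It starts over the valve bay (origin at y = -80 to -57 mm in the box's frame) and slides along the box's +y to y = +80 mm. Not held down; a few newtons slide it.
- cover_lip (a point): Middle of the top edge of the cover's finger lip: an upright fold 100 mm long in x, 5 mm thick in y, rising 22 mm above the plate's upper face (top 111 mm above the bench, plate's face 89 mm). It stands 45 mm to the -y side of the cover's origin, 35 mm from the plate's -y edge. Push on its -y face. Axes as the cover's.
- cold_stem (a point): On the upright stem axis of the cold-water valve (blue lever), 65 mm above the bench, mid-height of the lever's sleeve. In the box's frame at y = -55 mm and x = -45 or +55 mm: which line is in front varies. Its axes turn with the lever, which points along its -y.
- cold_handle_tip (a point): Free end of the blue lever, 58 mm from the stem axis, 65 mm above the bench. The blue sleeve is 13 mm wide and 10 mm tall (60 to 70 mm above the bench; the cover's underside is at 85) and reaches from 16 to 58 mm from the axis. Apart from the stems and levers nothing in the valve bay is higher than 50 mm.
- cold_handle (a joint): Angle of the blue lever (rad): 0 = open, along the pipe, pointing to the box's -y; it turns clockwise seen from above up to 1.571 = shut, across the pipe, pointing to the box's -x, against a stop. It stays where it is left; about 5 to 6 N near the end of the sleeve turns it.
- hot_stem (a point): On the upright stem axis of the hot-water valve (red lever), 65 mm above the bench, mid-height of the lever's sleeve. In the box's frame at y = -55 mm and x = -45 or +55 mm: which line is in front varies. Its axes turn with the lever, which points along its -y.
- hot_handle_tip (a point): Free end of the red lever, 58 mm from the stem axis, 65 mm above the bench. The red sleeve is 13 mm wide and 10 mm tall (60 to 70 mm above the bench; the cover's underside is at 85) and reaches from 16 to 58 mm from the axis. Apart from the stems and levers nothing in the valve bay is higher than 50 mm.
- hot_handle (a joint): Angle of the red lever (rad): 0 = open, along the pipe, pointing to the box's -y; it turns clockwise seen from above up to 1.571 = shut, across the pipe, pointing to the box's -x, against a stop. It stays where it is left; about 5 to 6 N near the end of the sleeve turns it.
- wrench: Open-ended steel spanner lying on the bench beyond the meter end of the box; loose bystander, origin at its underside.
- screwdriver: Screwdriver lying behind the box; loose bystander, origin at its underside.
- washer_jar: Clear jar with a steel lid, 60 mm across, 70 mm tall; loose bystander, origin at the centre of its underside.
- tape_roll: White roll of tape, 84 mm across, 25 mm tall; loose bystander, origin at the centre of its underside.
- spray: White and green spray bottle with a blue trigger head, 70 mm across, 203 mm tall; loose bystander, origin at the centre of its underside.
- sample_pot: White sample pot with a yellow cap, 44 mm across, 60 mm tall; loose bystander, origin at the centre of its underside.

How it is judged:
On the way, in this order (a step that is already met when the one before it is completed fails the run):
1. the cover lies across over the meter bay (y of cover in the frame of box above 0.055 m and z of cover in the frame of box below 0.095 m), for 0.2 s.
2. the blue lever is fully shut (value of joint cold_handle above 1.48 rad), for 0.2 s.
At the end, for the whole second after the job is handed in: The cover rests flat in its tracks within 25 mm of the end stop over the meter bay, the blue lever is within 5 degrees of fully shut, the red lever is still open (within 14 degrees) (all of step 1 and value of joint cold_handle above 1.48 rad and value of joint hot_handle below 0.25 rad and angle between cover's own z axis and vertical below 0.04 rad and angle between the y axis of cover and the y axis of box, either way round below 0.06 rad and linear speed of cover below 0.01 m/s); the robot touches nothing.
It fails at once if the cover is lifted or tipped out of its tracks (z of cover in the frame of box above 0.097 m or z of cover in the frame of box below 0.075 m or angle between cover's own z axis and vertical above 0.12 rad).
It fails at once if the red lever is turned (value of joint hot_handle above 0.25 rad).
It fails at once if a bystander is disturbed (moved more than 30 mm) (distance of any of wrench, screwdriver, washer_jar, tape_roll, spray, sample_pot from where it was at the start of the episode above 0.03 m).
It also fails if it takes over 48 s, if anything falls off the work surface, if the arm or the gripper's body presses on something with over 40 N, if the wrist force passes 120 N, or if a joint passes its speed limit or range.

## Robot

A 6-joint arm with a two-finger parallel gripper is mounted at the origin on the work surface. World frame = base frame: x ahead of the robot, y to its left, z up, the work surface at z = 0. Lengths are in m, angles in rad, forces in N, time in s.
With the tool pointing down it reaches from about 0.25 to 0.725 m from the base axis. Payload 9.7 kg.
Tool frame: the origin (TCP) lies at the very end of the fingers, on their centre line; the grasp point (between the pads) lies 19 mm behind it; z points along the fingers, y is the line along which they close (so a half turn about z gives the same grasp; the last joint's range is limited). The gripper opens to 85 mm and grips with 20 to 120 N. Pads are 22 mm wide; open, the fingers measure 114 mm over their backs; the gripper's body (76 mm by 85 mm) begins 54 mm behind the grasp point. The pads swing forward as they close: fully open they stand 13 mm farther back than shut.
Start: joints at [-1.246, 0.087, 0.176, 1.66, 0, 1.571], TCP at [0.176, -0.521, 0.231] pointing down, gripper open.
Joint ranges: [-3.13, 3.13], [-0.85, 1.81], [-1.15, 1.24], [-2.2, 2.28], [-1.44, 1.52], [-3.14, 3.14]. Speed limits (rad/s): [2.22, 2.22, 2.57, 3.14, 3.14, 3.14].

## Interface

Orientations are given as a unit quaternion [x, y, z, w].
In Python, from cell import arm gives the robot as it stands.
- The arm moves only by the tool apply_moves, never from a script. Its argument "motion" is a list of rows, each an object of numbers: "tx", "ty", "tz": the shift along the tool's x, y, z normalised to -1 to 1, where 1 is 50 cm; "ax", "ay", "az": the turn, a rotation vector about the tool's x, y, z normalised to -1 to 1, where 1 is 30 degrees; "grip": the closure, from -1 (fully open) to 1 (shut), so that 0 is half open. In form: [{"tx": .., "ty": .., "tz": .., "ax": .., "ay": .., "az": .., "grip": ..}, ...]. A call has 1 to 5 rows; each row shifts and turns the commanded pose from where the row before left it, along the tool's axes as they then stand; what a row does not reach is not made up. A row lasts 1/10 s, in which the tool goes at most 50 mm and 8.59 degrees, less where a joint would pass 70% of its speed; a pose out of reach is approached as far as the arm can. A call with a number of a shift or a turn outside -1 to 1 is refused whole. A call with a gripper value outside its range is refused whole. The fingers move at their own pace and stop on an object; "squeeze" is the grip in N (left out, the last holds). Time passes only in rows, so rows that do not move let the fingers close. It gives the time, the measured TCP pose, the force, the opening and the grip force at its end, in the units of the state.
- arm.sense(): the state, without advancing time (a new reading comes with each control period).
- arm.snapshot(name): name is "scene" or "top" or "wrist"; returns a dict with "img" (384x512x3 uint8, blue, green, red), "camera_matrix" (3x3 intrinsics, pixels), "k1" (the pictures are not rectified: a ray, as slopes to the right and down, at radius r is drawn at 1 + k1 r^2 times it, then the intrinsics apply), "rvec" (rotation vector, rad) and "tvec" (3), from world to camera coordinates, as OpenCV has them; the wrist camera has in their place "hand_eye" (4x4, takes a point from camera to tool coordinates, whose origin is the TCP and whose axes are the flange's). Camera axes: x right, y down, z forward; pixel columns grow to the right and rows downward; lengths in m; the calibration is good to about 2 mm. A picture is of the moment at which its call begins: read the wrist's pose just before it. There is no depth.
- arm.hand_in(): hands the job in; it is judged then, once.
The state is a dict: "clock": time; "qpos": joint angles; "joint_vel": joint speeds; "tau": joint torques, N m; "tcp_pos": TCP position; "tcp_rot": TCP orientation; "ft_force": force on the tool from outside, world axes, zero at the start; "moment": the same for the moment, N m; "width": opening from 0.0 (shut) to 1.0 (fully open); "gripper_force": force on a finger pad.
Only numpy, scipy, OpenCV 4.12 (cv2) and the standard library are available. Lean on these libraries where they do the work, as an engineer would, in place of code of your own. Each camera call takes 0.05 s, during which the arm holds its last target. There are 200 camera calls.

## Working session

There is one attempt and no reset: what is moved stays moved. The work goes in short steps, Python scripts to look and compute and a tool call to move; the robot and the scene stay as the last step left them, time stands still between calls to the robot, and variables do not carry over. Pictures are saved under pics/ and viewed, at most 10 in all, crops included, and the job is handed in when it is done.

Besides the shell and the picture viewer there is one more tool, called after "Request:" as a command line: name --argument value ..., lists and objects as JSON in quotes. apply_moves: Moves the arm, as the interface text tells. Its arguments: {"type":"object","properties":{"motion":{"type":"array"},"squeeze":{"type":"number"}},"required":["motion"]}

```bash
mkdir -p pics; ls; python3 - <<'E'
from cell import arm
import cv2,pickle
s=arm.sense();print(s)
for n in("scene","top"):
    d=arm.snapshot(n);cv2.imwrite(f"pics/{n}0.png",d["img"]);pickle.dump(d,open(f"{n}0.pkl","wb"))
    print(n,{k:v for k,v in d.items() if k!="img"})
E
```

```text
pics
{'clock': 0.0, 'qpos': array([-1.24604065e+00,  8.74916479e-02,  1.75121436e-01,  1.65980321e+00,
        2.02350004e-05,  1.57078525e+00]), 'joint_vel': array([ 0.00087426, -0.00056892, -0.00050289,  0.0010646 , -0.00168689,
        0.001141  ]), 'tau': array([-1.93142077e-03, -5.20385170e+01,  4.64807796e+01,  1.62165973e-02,
       -9.02124020e-05,  5.19289145e-06]), 'tcp_pos': array([ 0.17542365, -0.52102826,  0.2305592 ]), 'tcp_rot': array([ 9.86844532e-01,  1.61670639e-01, -1.01326116e-04, -6.81127022e-04]), 'ft_force': array([ 0.41671532, -0.53947442, -1.13738713]), 'moment': array([ 0.07511939, -0.05202931,  0.03804558]), 'gripper_force': 0.0, 'width': 0.9970460593639408}
scene {'camera_matrix': array([[372.58387506,   0.        , 248.76293574],
       [  0.        , 372.58387506, 189.81718088],
       [  0.        ,   0.        ,   1.        ]]), 'k1': -0.11589010117197064, 'rvec': array([ 1.63841428,  1.8373494 , -0.84947145]), 'tvec': array([ 0.03251646, -0.28221227,  1.52184338])}
top {'camera_matrix': array([[447.9181876,   0.       , 257.1593511],
       [  0.       , 447.9181876, 197.8253458],
       [  0.       ,   0.       ,   1.       ]]), 'k1': -0.07048373709901623, 'rvec': array([ 2.14430483, -2.16166121,  0.11539434]), 'tvec': array([0.06252402, 0.55317069, 1.21030186])}
```

View pics/top0.png

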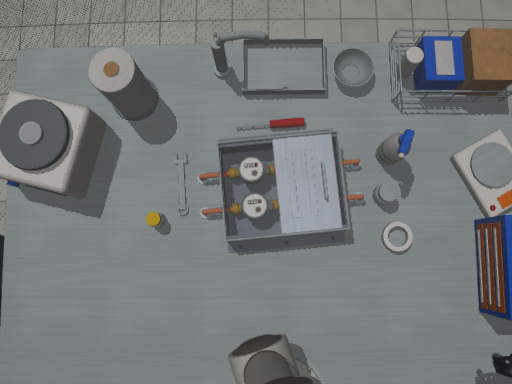

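View pics/scene0.png

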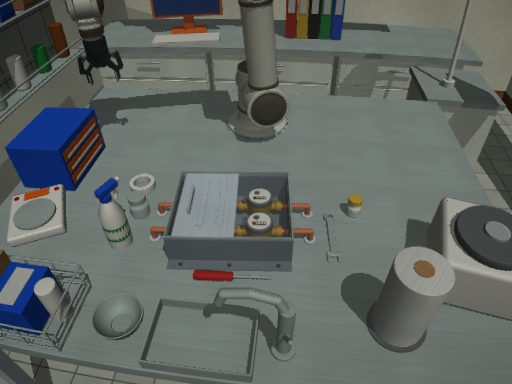

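The top view shows the cover (white plate) on the right, -y half, at about (275-342, 135-233). The meters are at (251,169) and (255,206), the box outline runs roughly (219,138)-(347,238), and the lip is near column 324. I'll enlarge it to read the corners.

```bash
cat > h.py <<'E'
import numpy as np,cv2
from scipy.spatial.transform import Rotation as R
def world(d,uv,z,pose=None):
    """pixel(s) -> world points on plane z"""
    K=d["camera_matrix"];uv=np.atleast_2d(np.array(uv,float))
    n=cv2.undistortPoints(uv[:,None],K,np.array([d["k1"],0,0,0.])).reshape(-1,2)
    rays=np.c_[n,np.ones(len(n))]
    if "rvec" in d:
        Rm=cv2.Rodrigues(d["rvec"])[0];c=-Rm.T@d["tvec"];w=rays@Rm
    else:
        p,q=pose;Rt=R.from_quat(q).as_matrix();H=d["hand_eye"]
        c=p+Rt@H[:3,3];w=rays@(Rt@H[:3,:3]).T
    return c+w*((z-c[2])/w[:,2])[:,None]
E
python3 - <<'E'
import pickle,cv2
i=pickle.load(open("top0.pkl","rb"))["img"][120:250,195:370]
cv2.imwrite("pics/topc.png",cv2.resize(i,(788,585),interpolation=cv2.INTER_CUBIC))
E
```

```text
(no output)
```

View pics/topc.png

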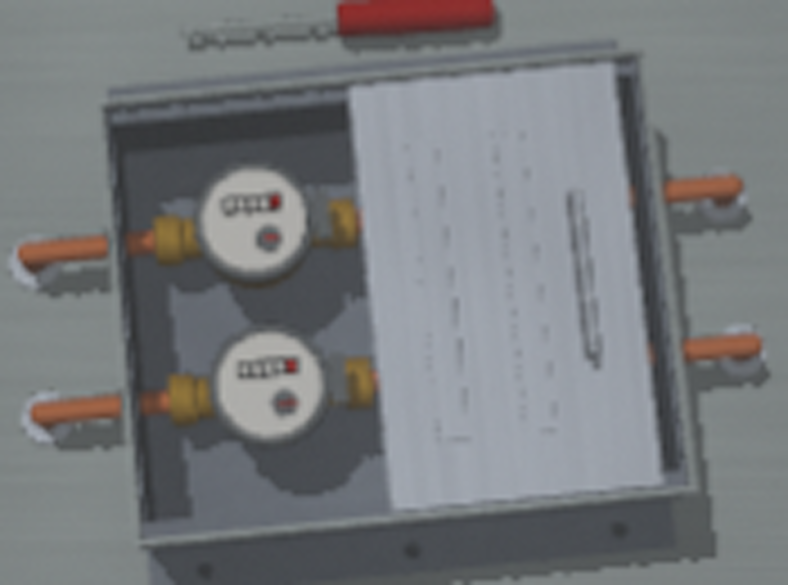

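The crop (4.5x) shows the box rim corners at (105,107), (637,55), (692,490) and (142,543). The cover corners are at (350,87), (614,63), (662,483) and (392,508), and the lip runs from (572,192) to (597,365).

```bash
python3 - <<'E'
import pickle,numpy as np
from h import *
d=pickle.load(open("top0.pkl","rb"))
f=lambda pts:np.array(pts)/np.array([788/175,585/130])+[195,120]-0.4
b=world(d,f([(105,107),(637,55),(692,490),(142,543)]),.092)
c=world(d,f([(350,87),(614,63),(662,483),(392,508)]),.089)
l=world(d,f([(572,192),(597,365)]),.111)
for n,p in(("box",b),("cov",c)):
    print(n,p.round(4).tolist(),"mean",p.mean(0).round(4),"sides",[round(float(np.linalg.norm(p[i]-p[i-1])),4) for i in range(4)])
    for i,j in((0,1),(3,2)): v=p[i]-p[j];print("y-dir yaw",np.degrees(np.arctan2(-v[0],v[1])))
    for i,j in((0,3),(1,2)): v=p[i]-p[j];print("x-dir yaw",np.degrees(np.arctan2(v[1],v[0])))
print("lip",l.round(4).tolist(),l.mean(0))
for n,uv,z in(("spray",(395,150),.1),("sd",(287,123),.015),("jar",(388,192),.07),("tape",(397,236),.025),("wrench",(182,182),.005)):print(n,world(d,uv,z).round(3))
E
```

```text
box [[0.6953, 0.1619, 0.092], [0.7241, -0.1569, 0.092], [0.4634, -0.1814, 0.092], [0.4353, 0.1395, 0.092]] mean [ 0.5795 -0.0092  0.092 ] sides [0.261, 0.3201, 0.2619, 0.3221]
y-dir yaw 5.163043916711604
y-dir yaw 5.0072696558003384
x-dir yaw 4.944754597536907
x-dir yaw 5.367657778723432
cov [[0.7067, 0.0153, 0.089], [0.7201, -0.1434, 0.089], [0.4678, -0.1645, 0.089], [0.4546, -0.0064, 0.089]] mean [ 0.5873 -0.0748  0.089 ] sides [0.253, 0.1592, 0.2532, 0.1587]
y-dir yaw 4.822675900941423
y-dir yaw 4.7585571659037
x-dir yaw 4.905608518739199
x-dir yaw 4.77643228289331
lip [[0.637, -0.1131, 0.111], [0.5351, -0.125, 0.111]] [ 0.58603822 -0.11905141  0.111     ]
spray [[ 0.671 -0.312  0.1  ]]
sd [[ 0.772 -0.029  0.015]]
jar [[ 0.562 -0.297  0.07 ]]
tape [[ 0.444 -0.329  0.025]]
wrench [[0.605 0.274 0.005]]
```

Measured sizes agree with the given ones. The box centre is about (0.580,-0.009) with yaw about 5°, the cover is at box y≈-66 mm, and the lip face is at y≈-113 mm. First I'll shut the gripper and align the tool with the box.

Request:
apply_moves --motion '[{"tx": 0,"az": 0.227,"grip": 1},{"tx": 0,"az": 0.227,"grip": 1},{"tx": 0,"grip": 1},{"tx": 0,"grip": 1}]'

```text
schema error: expected keys tx, ty, tz, ax, ay, az, grip
```

```bash
cat >> h.py <<'E'
C=np.array([.5795,-.0092]);YAW=np.radians(5.0)
BX=np.array([np.cos(YAW),np.sin(YAW)]);BY=np.array([-BX[1],BX[0]])
def b2w(x,y): return C+x*BX+y*BY
def w2b(p): return np.array([(p[:2]-C)@BX,(p[:2]-C)@BY])
def st(arm,goal=None):
    """print tool in box frame; goal = box x,y and z -> tool-axis shift in units"""
    s=arm.sense();p=s["tcp_pos"];r=R.from_quat(s["tcp_rot"])
    tx=r.as_matrix()[:,0]
    print("t",round(s["clock"],2),"tcp",p.round(4),"box",w2b(p).round(4),"yaw",np.degrees(np.arctan2(tx[1],tx[0])).round(2),"tilt z",r.as_matrix()[:,2].round(3),"F",s["ft_force"].round(1),"w",round(s["width"],3))
    if goal is not None:
        g=np.r_[b2w(*goal[:2]),goal[2]];print("units",(r.inv().apply(g-p)/.5).round(4))
E
python3 -c "
from cell import arm;from h import *
st(arm,(0,-.140,.231))"
```

```text
t 0.1 tcp [ 0.1754 -0.5211  0.2307] box [-0.4471 -0.4747] yaw 18.61 tilt z [-0.     0.001 -1.   ] F [ 0.4 -0.3  0.2] w 1.001
units [ 1.0267e+00 -4.4010e-01 -2.0000e-04]
```

Request:
apply_moves --motion '[{"tx": 0,"ty": 0,"tz": 0,"ax": 0,"ay": 0,"az": 0.227,"grip": 1},{"tx": 0,"ty": 0,"tz": 0,"ax": 0,"ay": 0,"az": 0.227,"grip": 1},{"tx": 0,"ty": 0,"tz": 0,"ax": 0,"ay": 0,"az": 0,"grip": 1},{"tx": 0,"ty": 0,"tz": 0,"ax": 0,"ay": 0,"az": 0,"grip": 1}]'

```text
clock: 0.5
tcp_pos: [0.1755, -0.5212, 0.231]
tcp_rot: [0.999, 0.045, -0.0, -0.0]
ft_force: [0.1, -0.2, -0.1]
width: 0.332
gripper_force: 0.0
```

```bash
python3 -c "
from cell import arm;from h import *
st(arm,(0,-.140,.231))"
```

```text
t 0.5 tcp [ 0.1755 -0.5212  0.231 ] box [-0.4471 -0.4748] yaw 5.18 tilt z [-0.     0.001 -1.   ] F [ 0.1 -0.2 -0.1] w 0.332
units [ 8.964e-01 -6.667e-01  2.000e-04]
```

Request:
apply_moves --motion '[{"tx": 0.06,"ty": -0.0445,"tz": 0,"ax": 0,"ay": 0,"az": 0,"grip": 1},{"tx": 0.06,"ty": -0.0445,"tz": 0,"ax": 0,"ay": 0,"az": 0,"grip": 1},{"tx": 0.06,"ty": -0.0445,"tz": 0,"ax": 0,"ay": 0,"az": 0,"grip": 1},{"tx": 0.06,"ty": -0.0445,"tz": 0,"ax": 0,"ay": 0,"az": 0,"grip": 1},{"tx": 0.06,"ty": -0.0445,"tz": 0,"ax": 0,"ay": 0,"az": 0,"grip": 1}]'

```text
clock: 1.0
tcp_pos: [0.3161, -0.3962, 0.2313]
tcp_rot: [0.999, 0.045, 0.0, 0.0]
ft_force: [0.1, -0.4, 0.2]
width: 0.0
gripper_force: 0.0
```

Request:
apply_moves --motion '[{"tx": 0.06,"ty": -0.0445,"tz": 0,"ax": 0,"ay": 0,"az": 0,"grip": 1},{"tx": 0.06,"ty": -0.0445,"tz": 0,"ax": 0,"ay": 0,"az": 0,"grip": 1},{"tx": 0.06,"ty": -0.0445,"tz": 0,"ax": 0,"ay": 0,"az": 0,"grip": 1},{"tx": 0.06,"ty": -0.0445,"tz": 0,"ax": 0,"ay": 0,"az": 0,"grip": 1},{"tx": 0.06,"ty": -0.0445,"tz": 0,"ax": 0,"ay": 0,"az": 0,"grip": 1}]'

```text
clock: 1.5
tcp_pos: [0.456, -0.2723, 0.2313]
tcp_rot: [0.999, 0.045, 0.0, 0.0]
ft_force: [-0.3, -0.2, 0.4]
width: -0.005
gripper_force: 0.0
```

Request:
apply_moves --motion '[{"tx": 0.06,"ty": -0.0445,"tz": 0,"ax": 0,"ay": 0,"az": 0,"grip": 1},{"tx": 0.06,"ty": -0.0445,"tz": 0,"ax": 0,"ay": 0,"az": 0,"grip": 1},{"tx": 0.06,"ty": -0.0445,"tz": 0,"ax": 0,"ay": 0,"az": 0,"grip": 1},{"tx": 0.06,"ty": -0.0445,"tz": 0,"ax": 0,"ay": 0,"az": 0,"grip": 1},{"tx": 0.06,"ty": -0.0445,"tz": 0,"ax": 0,"ay": 0,"az": 0,"grip": 1}]'

```text
clock: 2.0
tcp_pos: [0.5958, -0.1484, 0.2312]
tcp_rot: [0.999, 0.045, -0.0, 0.0]
ft_force: [0.5, -0.6, 0.8]
width: -0.003
gripper_force: 0.0
```

```bash
python3 -c "
from cell import arm;from h import *
import pickle
st(arm,(0,-.140,.099))
s=arm.sense();d=arm.snapshot('wrist');cv2.imwrite('pics/w1.png',d['img']);d['pose']=(s['tcp_pos'],s['tcp_rot']);pickle.dump(d,open('w1.pkl','wb'))"
```

```text
t 2.0 tcp [ 0.5958 -0.1484  0.2312] box [ 0.0041 -0.1401] yaw 5.18 tilt z [-0. -0. -1.] F [ 0.5 -0.6  0.8] w -0.003
units [-8.100e-03 -2.000e-04  2.643e-01]
```

View pics/w1.png

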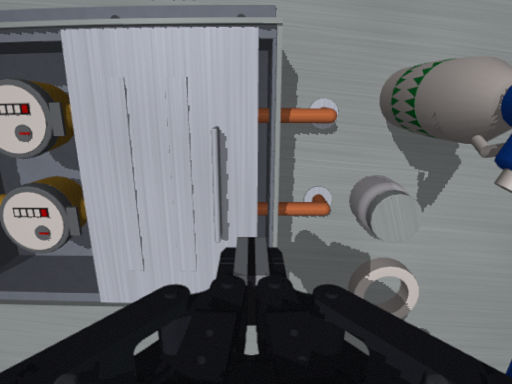

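The wrist view shows the lip as the upright bar from (214,128) to (218,242), the cover's right edge from (258,30) to (248,240), and the shut fingertips at about (251,240), to the right (-y) of the lip.

```bash
python3 -c "
import pickle;from h import *
d=pickle.load(open('w1.pkl','rb'))
l=world(d,[(214,128),(218,242)],.111,d['pose']);print(l.round(4),w2b(l[0]),w2b(l[1]))
e=world(d,[(66,30),(259,29),(105,302)],.089,d['pose']);print([w2b(x).round(4) for x in e])
e=world(d,[(282,22),(279,22)],.091,d['pose']);print([w2b(x).round(4) for x in e])
"
```

```text
[[ 0.6388 -0.1152  0.111 ]
 [ 0.5405 -0.1245  0.111 ]] [ 0.04983318 -0.1108052 ] [-0.04891577 -0.11149948]
[array([0.1261, 0.0091]), array([ 0.1256, -0.146 ]), array([-0.1283,  0.0089])]
[array([ 0.1305, -0.164 ]), array([ 0.1305, -0.1616])]
```

The lip is at box y=-111 mm, x ±49 mm, which matches. Next I descend behind it.

Request:
apply_moves --motion '[{"tx": -0.008,"ty": 0,"tz": 0.08,"ax": 0,"ay": 0,"az": 0,"grip": 1},{"tx": 0,"ty": 0,"tz": 0.08,"ax": 0,"ay": 0,"az": 0,"grip": 1},{"tx": 0,"ty": 0,"tz": 0.07,"ax": 0,"ay": 0,"az": 0,"grip": 1},{"tx": 0,"ty": 0,"tz": 0.033,"ax": 0,"ay": 0,"az": 0,"grip": 1},{"tx": 0,"ty": 0,"tz": 0,"ax": 0,"ay": 0,"az": 0,"grip": 1}]'

```text
clock: 2.55
tcp_pos: [0.5891, -0.1496, 0.0966]
tcp_rot: [0.999, 0.045, -0.002, -0.001]
ft_force: [0.3, 0.1, 0.3]
width: 0.004
gripper_force: 0.0
```

Request:
apply_moves --motion '[{"tx": 0,"ty": -0.01,"tz": 0,"ax": 0,"ay": 0,"az": 0,"grip": 1},{"tx": 0,"ty": -0.01,"tz": 0,"ax": 0,"ay": 0,"az": 0,"grip": 1},{"tx": 0,"ty": -0.01,"tz": 0,"ax": 0,"ay": 0,"az": 0,"grip": 1},{"tx": 0,"ty": -0.01,"tz": 0,"ax": 0,"ay": 0,"az": 0,"grip": 1}]'

```text
clock: 2.95
tcp_pos: [0.5897, -0.1303, 0.1012]
tcp_rot: [0.999, 0.044, 0.001, 0.001]
ft_force: [0.4, -6.1, 3.1]
width: -0.0
gripper_force: 3.4
```

```bash
python3 -c "
from cell import arm;from h import *
st(arm,(0,.018,.099))"
```

```text
t 2.95 tcp [ 0.5897 -0.1303  0.1012] box [-0.0004 -0.1215] yaw 4.99 tilt z [ 0.002 -0.002 -1.   ] F [ 0.4 -6.1  3.1] w -0.0
units [ 0.0007 -0.2791  0.0038]
```

Request:
apply_moves --motion '[{"tx": 0,"ty": -0.012,"tz": 0,"ax": 0,"ay": 0,"az": 0,"grip": 1},{"tx": 0,"ty": -0.014,"tz": 0,"ax": 0,"ay": 0,"az": 0,"grip": 1},{"tx": 0,"ty": -0.016,"tz": 0,"ax": 0,"ay": 0,"az": 0,"grip": 1},{"tx": 0,"ty": -0.016,"tz": 0,"ax": 0,"ay": 0,"az": 0,"grip": 1},{"tx": 0,"ty": -0.016,"tz": 0,"ax": 0,"ay": 0,"az": 0,"grip": 1}]'

```text
clock: 3.45
tcp_pos: [0.5865, -0.0936, 0.1012]
tcp_rot: [0.999, 0.043, 0.001, 0.001]
ft_force: [0.2, -5.4, 3.6]
width: -0.001
gripper_force: 3.4
```

```bash
python3 -c "
from cell import arm;from h import *
st(arm,(0,.018,.099))"
```

```text
t 3.45 tcp [ 0.5865 -0.0936  0.1012] box [-0.0004 -0.0847] yaw 4.97 tilt z [ 0.002 -0.002 -1.   ] F [ 0.2 -5.4  3.6] w -0.001
units [ 0.0007 -0.2055  0.0038]
```

Request:
apply_moves --motion '[{"tx": 0,"ty": -0.018,"tz": 0,"ax": 0,"ay": 0,"az": 0,"grip": 1},{"tx": 0,"ty": -0.018,"tz": 0,"ax": 0,"ay": 0,"az": 0,"grip": 1},{"tx": 0,"ty": -0.018,"tz": 0,"ax": 0,"ay": 0,"az": 0,"grip": 1},{"tx": 0,"ty": -0.018,"tz": 0,"ax": 0,"ay": 0,"az": 0,"grip": 1},{"tx": 0,"ty": -0.018,"tz": 0,"ax": 0,"ay": 0,"az": 0,"grip": 1}]'

```text
clock: 3.95
tcp_pos: [0.5824, -0.049, 0.1012]
tcp_rot: [0.999, 0.043, 0.001, 0.001]
ft_force: [-0.4, -7.4, 4.1]
width: -0.0
gripper_force: 4.2
```

Request:
apply_moves --motion '[{"tx": 0,"ty": -0.018,"tz": 0,"ax": 0,"ay": 0,"az": 0,"grip": 1},{"tx": 0,"ty": -0.018,"tz": 0,"ax": 0,"ay": 0,"az": 0,"grip": 1},{"tx": 0,"ty": -0.018,"tz": 0,"ax": 0,"ay": 0,"az": 0,"grip": 1},{"tx": 0,"ty": -0.018,"tz": 0,"ax": 0,"ay": 0,"az": 0,"grip": 1},{"tx": 0,"ty": -0.01,"tz": 0,"ax": 0,"ay": 0,"az": 0,"grip": 1}]'

```text
clock: 4.45
tcp_pos: [0.5787, -0.0078, 0.1012]
tcp_rot: [0.999, 0.043, 0.001, 0.001]
ft_force: [-0.6, -7.0, 4.5]
width: -0.003
gripper_force: 4.3
```

```bash
python3 -c "
from cell import arm;from h import *
st(arm,(0,.018,.099))"
```

```text
t 4.45 tcp [ 0.5787 -0.0078  0.1012] box [-0.0006  0.0014] yaw 4.98 tilt z [ 0.002 -0.002 -1.   ] F [-0.6 -7.   4.5] w -0.003
units [ 0.0013 -0.0331  0.0043]
```

Request:
apply_moves --motion '[{"tx": 0,"ty": -0.008,"tz": 0,"ax": 0,"ay": 0,"az": 0,"grip": 1},{"tx": 0,"ty": -0.008,"tz": 0,"ax": 0,"ay": 0,"az": 0,"grip": 1},{"tx": 0,"ty": -0.008,"tz": 0,"ax": 0,"ay": 0,"az": 0,"grip": 1},{"tx": 0,"ty": -0.005,"tz": 0,"ax": 0,"ay": 0,"az": 0,"grip": 1},{"tx": 0,"ty": -0.003,"tz": 0,"ax": 0,"ay": 0,"az": 0,"grip": 1}]'

```text
clock: 4.95
tcp_pos: [0.5773, 0.0077, 0.1011]
tcp_rot: [0.999, 0.043, 0.001, 0.001]
ft_force: [-0.7, -9.0, 5.1]
width: -0.003
gripper_force: 4.4
```

Request:
apply_moves --motion '[{"tx": 0,"ty": -0.003,"tz": 0,"ax": 0,"ay": 0,"az": 0,"grip": 1},{"tx": 0,"ty": -0.003,"tz": 0,"ax": 0,"ay": 0,"az": 0,"grip": 1}]'

```text
clock: 5.15
tcp_pos: [0.5771, 0.0105, 0.1011]
tcp_rot: [0.999, 0.043, 0.001, 0.001]
ft_force: [0.2, -10.2, 4.4]
width: 0.002
gripper_force: 5.7
```

```bash
python3 -c "
from cell import arm;from h import *
st(arm,(0,.018,.099))"
```

```text
t 5.15 tcp [0.5771 0.0105 0.1011] box [-0.0007  0.0198] yaw 4.95 tilt z [ 0.002 -0.003 -1.   ] F [  0.2 -10.2   4.4] w 0.002
units [0.0013 0.0036 0.0043]
```

Request:
apply_moves --motion '[{"tx": 0,"ty": -0.003,"tz": 0,"ax": 0,"ay": 0,"az": 0,"grip": 1},{"tx": 0,"ty": -0.003,"tz": 0,"ax": 0,"ay": 0,"az": 0,"grip": 1}]'

```text
clock: 5.35
tcp_pos: [0.5782, 0.0127, 0.1013]
tcp_rot: [0.999, 0.043, 0.002, 0.002]
ft_force: [8.4, -13.5, 0.9]
width: -0.002
gripper_force: 6.7
```

Request:
apply_moves --motion '[{"tx": 0,"ty": -0.003,"tz": 0,"ax": 0,"ay": 0,"az": 0,"grip": 1},{"tx": 0,"ty": 0,"tz": 0,"ax": 0,"ay": 0,"az": 0,"grip": 1}]'

```text
clock: 5.55
tcp_pos: [0.5783, 0.013, 0.1013]
tcp_rot: [0.999, 0.042, 0.002, 0.003]
ft_force: [7.7, -18.4, -0.0]
width: -0.0
gripper_force: 8.9
```

The force rises without movement, so the cover is against the stop. I'll back off and rise to look.

Request:
apply_moves --motion '[{"tx": 0,"ty": 0.02,"tz": 0,"ax": 0,"ay": 0,"az": 0,"grip": 1},{"tx": 0,"ty": 0.03,"tz": 0,"ax": 0,"ay": 0,"az": 0,"grip": 1},{"tx": 0,"ty": 0.04,"tz": -0.08,"ax": 0,"ay": 0,"az": 0,"grip": 1},{"tx": 0,"ty": 0.06,"tz": -0.08,"ax": 0,"ay": 0,"az": 0,"grip": 1},{"tx": 0,"ty": 0.08,"tz": -0.05,"ax": 0,"ay": 0,"az": 0,"grip": 1}]'

```text
clock: 6.05
tcp_pos: [0.5865, -0.0991, 0.2081]
tcp_rot: [0.999, 0.045, 0.001, -0.0]
ft_force: [1.4, -0.6, 0.2]
width: 0.005
gripper_force: 0.0
```

Request:
apply_moves --motion '[{"tx": -0.05,"ty": 0.05,"tz": 0,"ax": 0,"ay": 0,"az": 0,"grip": 1},{"tx": -0.05,"ty": 0,"tz": 0,"ax": 0,"ay": 0,"az": 0,"grip": 1},{"tx": 0,"ty": 0,"tz": 0,"ax": 0,"ay": 0,"az": 0,"grip": 1}]'

```text
clock: 6.35
tcp_pos: [0.5367, -0.1292, 0.2056]
tcp_rot: [0.999, 0.042, 0.0, -0.0]
ft_force: [-0.2, 0.4, 0.3]
width: 0.001
gripper_force: 0.0
```

```bash
python3 -c "
from cell import arm;from h import *
import pickle
st(arm)
s=arm.sense();d=arm.snapshot('wrist');cv2.imwrite('pics/w2.png',d['img']);d['pose']=(s['tcp_pos'],s['tcp_rot']);pickle.dump(d,open('w2.pkl','wb'))"
```

```text
t 6.35 tcp [ 0.5367 -0.1292  0.2056] box [-0.0531 -0.1159] yaw 4.87 tilt z [ 0.  0. -1.] F [-0.2  0.4  0.3] w 0.001
```

View pics/w2.png

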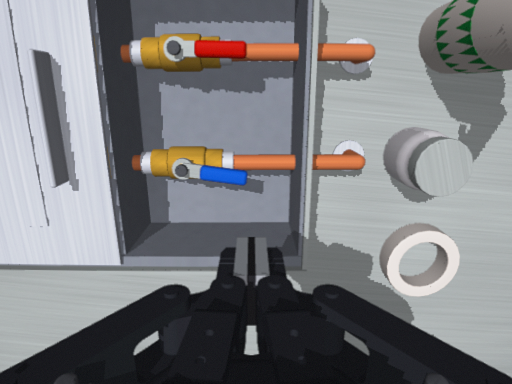

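The cover is across, with its edge from (85,0) to (121,262). The blue lever is the front one: stem at (182,169), tip at (246,178), slightly ajar. Red is the rear one, from (174,47) to (246,49).

```bash
python3 -c "
import pickle;from h import *
from cell import arm
d=pickle.load(open('w2.pkl','rb'))
for n,p,z in(('blue stem',(182,169),.07),('blue tip',(246,178),.068),('red stem',(174,47),.07),('red tip',(246,49),.068),('cover edge',(121,262),.089),('cover edge',(95,70),.089),('lip',(34,52),.111),('lip',(55,185),.111)):print(n,w2b(world(d,p,z,d['pose'])[0]).round(4))
st(arm,(-.018,-.105,.2))"
```

```text
blue stem [-0.0438 -0.0562]
blue tip [-0.0525 -0.1116]
red stem [ 0.0546 -0.0555]
red tip [ 0.053  -0.1121]
cover edge [-0.124  -0.0002]
cover edge [0.037 0.001]
lip [0.0482 0.0324]
lip [-0.0464  0.0332]
t 6.4 tcp [ 0.5379 -0.1287  0.2054] box [-0.0518 -0.1154] yaw 4.92 tilt z [ 0.001  0.    -1.   ] F [ 0.4  0.7 -0.1] w -0.001
units [ 0.0676 -0.0209  0.0109]
```

Request:
apply_moves --motion '[{"tx": 0.064,"ty": -0.022,"tz": 0,"ax": 0,"ay": 0,"az": 0,"grip": 1},{"tx": 0,"ty": 0,"tz": 0.08,"ax": 0,"ay": 0,"az": 0,"grip": 1},{"tx": 0,"ty": 0,"tz": 0.08,"ax": 0,"ay": 0,"az": 0,"grip": 1},{"tx": 0,"ty": 0,"tz": 0.06,"ax": 0,"ay": 0,"az": 0,"grip": 1},{"tx": 0,"ty": 0,"tz": 0,"ax": 0,"ay": 0,"az": 0,"grip": 1}]'

```text
clock: 6.9
tcp_pos: [0.5678, -0.1131, 0.09]
tcp_rot: [0.999, 0.044, -0.004, -0.001]
ft_force: [-0.2, 0.4, -0.3]
width: 0.001
gripper_force: 0.0
```

```bash
python3 -c "
from cell import arm;from h import *
st(arm,(-.020,-.104,.057))"
```

```text
t 6.9 tcp [ 0.5678 -0.1131  0.09  ] box [-0.0207 -0.1025] yaw 5.05 tilt z [-0.007  0.002 -1.   ] F [-0.2  0.4 -0.3] w 0.001
units [0.0019 0.0031 0.066 ]
```

Request:
apply_moves --motion '[{"tx": 0.002,"ty": 0,"tz": 0.04,"ax": 0,"ay": 0,"az": 0,"grip": 1},{"tx": 0,"ty": 0,"tz": 0.026,"ax": 0,"ay": 0,"az": 0,"grip": 1},{"tx": 0,"ty": 0,"tz": 0,"ax": 0,"ay": 0,"az": 0,"grip": 1},{"tx": 0,"ty": 0,"tz": 0,"ax": 0,"ay": 0,"az": 0,"grip": 1}]'

```text
clock: 7.3
tcp_pos: [0.571, -0.114, 0.0628]
tcp_rot: [0.999, 0.044, 0.0, 0.0]
ft_force: [0.8, 0.9, -0.1]
width: 0.002
gripper_force: 0.0
```

```bash
python3 -c "
from cell import arm;from h import *
st(arm,(-.0446,-.103,.057))"
```

```text
t 7.3 tcp [ 0.571  -0.114   0.0628] box [-0.0176 -0.1037] yaw 5.0 tilt z [ 0.001 -0.    -1.   ] F [ 0.8  0.9 -0.1] w 0.002
units [-0.054  -0.0014  0.0115]
```

Down 6 mm more, then along -x onto the lever.

Request:
apply_moves --motion '[{"tx": 0,"ty": 0,"tz": 0.012,"ax": 0,"ay": 0,"az": 0,"grip": 1},{"tx": -0.014,"ty": 0,"tz": 0,"ax": 0,"ay": 0,"az": 0,"grip": 1},{"tx": -0.014,"ty": 0,"tz": 0,"ax": 0,"ay": 0,"az": 0,"grip": 1},{"tx": -0.014,"ty": 0,"tz": 0,"ax": 0,"ay": 0,"az": 0,"grip": 1},{"tx": -0.012,"ty": 0,"tz": 0,"ax": 0,"ay": 0,"az": 0,"grip": 1}]'

```text
clock: 7.8
tcp_pos: [0.5441, -0.1163, 0.0565]
tcp_rot: [0.999, 0.044, 0.001, -0.0]
ft_force: [7.1, 1.9, -0.6]
width: -0.001
gripper_force: 2.5
```

```bash
python3 -c "
from cell import arm;from h import *
st(arm,(-.062,-.1,.057))"
```

```text
t 7.8 tcp [ 0.5441 -0.1163  0.0565] box [-0.0446 -0.1036] yaw 5.0 tilt z [ 0.003  0.    -1.   ] F [ 7.1  1.9 -0.6] w -0.001
units [-0.0348 -0.0072 -0.0011]
```

Request:
apply_moves --motion '[{"tx": -0.012,"ty": -0.002,"tz": 0,"ax": 0,"ay": 0,"az": 0,"grip": 1},{"tx": -0.012,"ty": -0.003,"tz": 0,"ax": 0,"ay": 0,"az": 0,"grip": 1},{"tx": -0.012,"ty": -0.004,"tz": 0,"ax": 0,"ay": 0,"az": 0,"grip": 1},{"tx": -0.012,"ty": -0.006,"tz": 0,"ax": 0,"ay": 0,"az": 0,"grip": 1},{"tx": -0.01,"ty": -0.008,"tz": 0,"ax": 0,"ay": 0,"az": 0,"grip": 1}]'

```text
clock: 8.3
tcp_pos: [0.5146, -0.108, 0.057]
tcp_rot: [0.999, 0.043, 0.002, 0.001]
ft_force: [6.3, -2.1, 0.3]
width: -0.002
gripper_force: 2.6
```

```bash
python3 -c "
from cell import arm;from h import *
st(arm,(-.089,-.0715,.057))"
```

```text
t 8.3 tcp [ 0.5146 -0.108   0.057 ] box [-0.0733 -0.0928] yaw 4.96 tilt z [ 0.004 -0.001 -1.   ] F [ 6.3 -2.1  0.3] w -0.002
units [-0.0315 -0.0426 -0.0002]
```

Request:
apply_moves --motion '[{"tx": -0.008,"ty": -0.008,"tz": 0,"ax": 0,"ay": 0,"az": 0,"grip": 1},{"tx": -0.008,"ty": -0.008,"tz": 0,"ax": 0,"ay": 0,"az": 0,"grip": 1},{"tx": -0.006,"ty": -0.008,"tz": 0,"ax": 0,"ay": 0,"az": 0,"grip": 1},{"tx": -0.003,"ty": -0.008,"tz": 0,"ax": 0,"ay": 0,"az": 0,"grip": 1},{"tx": 0,"ty": -0.006,"tz": 0,"ax": 0,"ay": 0,"az": 0,"grip": 1}]'

```text
clock: 8.8
tcp_pos: [0.4998, -0.0904, 0.0567]
tcp_rot: [0.999, 0.043, 0.001, 0.001]
ft_force: [1.4, -11.9, 3.1]
width: 0.002
gripper_force: 6.3
```

Request:
apply_moves --motion '[{"tx": 0,"ty": -0.006,"tz": 0,"ax": 0,"ay": 0,"az": 0,"grip": 1},{"tx": 0,"ty": -0.004,"tz": 0,"ax": 0,"ay": 0,"az": 0,"grip": 1}]'

```text
clock: 9.0
tcp_pos: [0.4996, -0.0892, 0.0569]
tcp_rot: [0.999, 0.042, 0.001, 0.005]
ft_force: [1.7, -33.4, 0.6]
width: -0.001
gripper_force: 17.4
```

```bash
python3 -c "
from cell import arm;from h import *
st(arm,(-.089,-.0715,.057))"
```

```text
t 9.0 tcp [ 0.4996 -0.0892  0.0569] box [-0.0866 -0.0728] yaw 4.82 tilt z [ 0.002 -0.011 -1.   ] F [  1.7 -33.4   0.6] w -0.001
units [-0.0049 -0.0025 -0.0003]
```

The lever is against its stop. I'll back off, rise and check.

Request:
apply_moves --motion '[{"tx": 0,"ty": 0.015,"tz": 0,"ax": 0,"ay": 0,"az": 0,"grip": 1},{"tx": 0.01,"ty": 0.035,"tz": 0,"ax": 0,"ay": 0,"az": 0,"grip": 1},{"tx": 0,"ty": 0,"tz": -0.08,"ax": 0,"ay": 0,"az": 0,"grip": 1},{"tx": 0,"ty": 0,"tz": -0.09,"ax": 0,"ay": 0,"az": 0,"grip": 1},{"tx": 0,"ty": 0,"tz": -0.09,"ax": 0,"ay": 0,"az": 0,"grip": 1}]'

```text
clock: 9.5
tcp_pos: [0.506, -0.1097, 0.187]
tcp_rot: [0.999, 0.043, -0.001, -0.0]
ft_force: [1.2, -1.2, -0.2]
width: -0.001
gripper_force: 0.0
```

Request:
apply_moves --motion '[{"tx": 0,"ty": 0,"tz": -0.05,"ax": 0,"ay": 0,"az": 0,"grip": 1},{"tx": -0.03,"ty": 0,"tz": 0,"ax": 0,"ay": 0,"az": 0,"grip": 1},{"tx": 0,"ty": 0,"tz": 0,"ax": 0,"ay": 0,"az": 0,"grip": 1}]'

```text
clock: 9.8
tcp_pos: [0.4911, -0.1111, 0.2118]
tcp_rot: [0.999, 0.043, 0.001, -0.0]
ft_force: [0.2, -0.6, 0.1]
width: 0.004
gripper_force: 0.0
```

```bash
python3 -c "
from cell import arm;from h import *
import pickle
st(arm)
s=arm.sense();d=arm.snapshot('wrist');cv2.imwrite('pics/w3.png',d['img']);d['pose']=(s['tcp_pos'],s['tcp_rot']);pickle.dump(d,open('w3.pkl','wb'))"
```

```text
t 9.8 tcp [ 0.4911 -0.1111  0.2118] box [-0.0969 -0.0938] yaw 4.97 tilt z [ 0.001  0.    -1.   ] F [ 0.2 -0.6  0.1] w 0.004
```

View pics/w3.png

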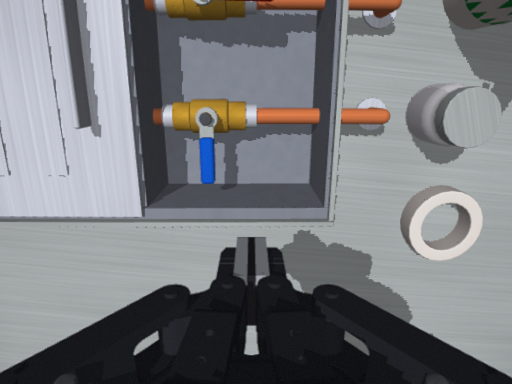

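The blue lever now points across the pipe, from stem (205,118) to tip (208,183). The cover is still over the meters and red lies along its pipe at the top. One check of the angle and cover, then hand in.

```bash
python3 -c "
import pickle;from h import *
from cell import arm
d=pickle.load(open('w3.pkl','rb'))
s,t=[w2b(world(d,p,.07,d['pose'])[0]) for p in((205.5,119),(208,183))]
v=t-s;a=np.arctan2(-v[0],-v[1]);print('angle',a,s,t)
print('edge',w2b(world(d,(142,215),.089,d['pose'])[0]),w2b(world(d,(128,40),.089,d['pose'])[0]))
if a>1.5: print(arm.hand_in())
"
```

```text
angle 1.5693670570853264 [-0.04562288 -0.05531732] [-0.10195796 -0.05539784]
edge [-0.1254444   0.00046996] [ 0.01449797 -0.00169409]
the job is handed in; nothing more can be done
None
```

The job is handed in: the cover is slid fully across over the meters, flat in its tracks, the blue lever is shut (measured at about 1.57 rad), and the red lever is still open with nothing else on the bench touched; no pass/fail verdict was returned.

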